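# Load the vial and index the viewing stage to its next lock hole

### The job

Stand the sample vial upright on the small raised pedestal of the sliding stage. Then pull the stage's lock plunger up by its black knob, slide the stage along the bar to the next lock hole (the first one ahead, not the last), and let the pin drop in and press the knob fully down. The spring alone does not keep the pin fully home, so finish while still holding the knob pressed down, with the vial still standing on the pedestal; leave the objective canister and the spare eyepiece where they stand.

Things in the scene. Friction and masses are not known exactly. Their poses are not given: they have to be found in the camera images.
- vial: sample vial, clear glass with white screw cap, 24 mm diameter, 54 mm tall, 0.03 kg, upright on the worktop at the robot's right, grouped with canister and eyepiece in any order. Origin: centre of its underside; z up along the vial. Fixed microscopes stand beyond the group (x over 0.53, y -0.12 to -0.42) and at the left (x over 0.5, y 0.3 to 0.55), over 0.4 m tall: pass in front of them.
- canister: bystander: clear objective canister with a black screw lid, 37 mm diameter, 57 mm tall, loose. Origin: centre of its underside.
- eyepiece: bystander: black spare microscope eyepiece with a white band, 31 mm diameter, 44 mm tall, loose. Origin: centre of its underside.
- guide: fixed guide: base plate 274 x 90 mm, on it a steel bar 40 mm wide (top at 34 mm) along the guide's y axis. Three 14 mm lock holes in the bar top at y = +20 (pin here at the start), -40 (next) and -100 mm (last); the stage slides toward -y. Upright viewing panel beside the bar: x 70 to 84, y -9 to 81 mm, top at 114 mm. Origin: on the worktop, on the bar's centre line; z up.
- pedestal_top (a point): centre of the flat top of the pedestal, an aluminium disc of 32 mm diameter without a rim on a thin post, 67 mm above the worktop, fixed to the stage's trailing end 76 mm behind the knob's axis (toward guide +y). It moves with the stage.
- knob_center (a point): centre of the plunger's black knob, 28 mm diameter, 27 mm tall, axis vertical; moves with stage and plunger. It is 88.5 mm above the worktop when the plunger is fully down. The steel housing under it (22 mm diameter) ends at 74 mm; the stage's grey saddle (60 x 114 mm) has its top at 48 mm. The knob's sides are free for a grip from above.
- next_hole (a point): centre of the mouth of the next lock hole, in the top of the bar (z = 34 mm), 60 mm from the pin's axis at the start.
- stage (a joint): travel of the stage along the bar, m: 0 = pin over the first hole, 0.060 = over the next hole, 0.120 = over the last hole; about 1.5 N friction. With the pin in a hole it has only about 2 mm of play either way.
- plunger (a joint): height of the lock plunger, m: 0 = fully down (knob 1 mm above its housing, pin 12 mm deep); about 0.005 = where the spring leaves it, pin partly in the hole; above 0.012 = pin clear of the bar; 0.020 = upper stop. Spring 500 N/m both ways: 2.5 N more presses it fully down, about 5 N holds it at 0.015. Between holes the pin rests on the bar at 0.012.
Not all that is in view belongs to the job. What is shaped like the vial but blue or yellow is not meant.

How it is judged:
On the way, in this order (a step that is already met when the one before it is completed fails the run):
1. the vial stands upright on the pedestal, let go, while the stage is still at its first hole (horizontal distance between vial and pedestal_top below 0.01 m and z of vial in the frame of pedestal_top between -0.003 and 0.004 m and angle between vial's own z axis and vertical below 0.1 rad and contact force between the fingers and vial below 0.1 N and value of joint stage below 0.005 m), for 0.2 s.
2. the plunger is pulled up until its pin is clear of the bar, with the stage still at the first hole (value of joint plunger above 0.0115 m and value of joint stage below 0.015 m).
3. the pin is pressed fully down in the next hole (value of joint plunger below 0.002 m and value of joint stage between 0.055 and 0.065 m), for 0.2 s.
At the end, for the whole second after the job is handed in: The gripper holds the knob pressed down (plunger under 2 mm, finger force over 1 N), pin in the next hole (stage 60 +- 5 mm); vial upright (0.1 rad), at rest, untouched, within 10 mm of the pedestal centre; canister and eyepiece within 30 mm of where they stood (all of step 3 and contact force between the fingers and guide above 1 N and horizontal distance between knob_center and next_hole below 0.005 m and horizontal distance between vial and pedestal_top below 0.01 m and z of vial in the frame of pedestal_top between -0.003 and 0.004 m and angle between vial's own z axis and vertical below 0.1 rad and contact force between the fingers and vial below 0.1 N and linear speed of vial below 0.02 m/s and distance of each of canister, eyepiece from where it was at the start of the episode below 0.03 m); the arm keeps its last pose, push and grip.
It fails at once if the canister or the eyepiece is pushed away (distance of any of canister, eyepiece from where it was at the start of the episode above 0.03 m).
It fails at once if the vial is tipped over (angle between vial's own z axis and vertical above 0.8 rad).
It also fails if it takes over 61 s, if anything falls off the work surface, if the arm or the gripper's body presses on something with over 40 N, if the wrist force passes 120 N, or if a joint passes its speed limit or range.

### The arm

A 7-joint arm with a two-finger parallel gripper is mounted at the origin on a cart in front of the work surface, level with it; the furniture and walls round the work are solid. World frame = base frame: x ahead of the robot, y to its left, z up, the work surface at z = 0. Lengths are in m, angles in rad, forces in N, time in s.
With the tool pointing down it reaches from about 0.425 to 0.95 m from the base axis. Payload 4.7 kg.
Tool frame: the origin (TCP) lies midway between the tips of the shut fingers; the grasp point (between the pads) lies r.hold_point_z behind it (r.hold_point_z is the distance from the TCP to the grasp point, in m); z points along the fingers, y is the line along which they close (so a half turn about z gives the same grasp; the last joint's range is limited). The gripper opens to 87 mm and grips with 3 to 60 N. Pads are 19 mm wide; open, the fingers measure 117 mm over their backs; the gripper's body (75 mm by 190 mm) begins 51 mm behind the grasp point.
Start: joints at [1.116, 0.469, -0.049, 1.532, 0.024, 1.141, -0.082], TCP at [0.279, -0.615, 0.223] pointing down, gripper open.
Joint ranges: [-2.59, 2.59], [-0.33, 1.99], [-1.39, 1.29], [0.1, 2.45], [-1.04, 4.18], [0.21, 1.99], [-2.66, 2.66]. Speed limits (rad/s): [2.57, 2.57, 3.14, 3.14, 3.14, 3.14, 3.14].

### API

Orientations are given as [roll, pitch, yaw] about the fixed x, y, z axes, in that order (R = Rz(yaw) Ry(pitch) Rx(roll)).
In Python, from station import r gives the robot as it stands.
- The arm moves only by the tool move_arm, never from a script. Its argument "deltas" is text: rows parted by semicolons, each of 7 numbers parted by spaces: the shift along the tool's x, y, z in units of 50 mm (1.0 is 50 mm), then the turn, a rotation vector about the tool's x, y, z in units of 8 degrees (1.0 is 8 degrees), then the finger opening in mm, from 0 to 87. A call has 1 to 10 rows; each row shifts and turns the commanded pose from where the row before left it, along the tool's axes as they then stand; what a row does not reach is not made up. A row lasts 1/10 s, in which the tool goes at most 50 mm and 8.59 degrees, less where a joint would pass 70% of its speed; a pose out of reach is approached as far as the arm can. A call is refused whole if a number of a shift passes 1 or a number of a turn 1, either way. A call with a gripper value outside its range is refused whole. The fingers move at their own pace and stop on an object; the grip force is fixed at half the most. Time passes only in rows, so rows that do not move let the fingers close. It gives the time, the measured TCP pose, the force, the opening and the grip force at its end, in the units of the state.
- r.read_state(): the state, without advancing time (a new reading comes with each control period).
- r.read_camera(name): name is "side" or "top"; returns (picture, depth): 384x512x3 uint8, red, green, blue; 384x512 float32, m along the optical axis (not along the pixel's ray), 0 where there is no reading.
- r.get_calibration(name): a dict with "fx", "fy", "cx", "cy" (pixels), "k1" (the pictures are not rectified: a ray, as slopes to the right and down, at radius r is drawn at 1 + k1 r^2 times it, then the intrinsics apply), "R" (3x3) and "t" (3): a world point X has camera coordinates R X + t. Camera axes: x right, y down, z forward; pixel columns grow to the right and rows downward; lengths in m; the calibration is good to about 2 mm. A picture is of the moment at which its call begins. get_calibration takes no time and is no camera call.
- r.sign_off(): hands the job in; it is judged then, once.
Trained networks look in the newest picture that a camera, given by its name, has taken for a name from the list of things; names that differ only in an ending like _2 or _b are one class to them, and where a whole thing is asked for, a point or a joint stands for the part that bears it (a point fixed in the world has none). Each returns a list of dicts, best first, with "conf" (0 to 1); they miss things now and then, are a little off and sometimes report something else, mostly with a low value. They report only what shows in the picture. A call takes as long as a camera call. They do not tell look-alikes from the thing itself.
- r.search_frame(camera, target): "point" ([x, y, z] in m, in the coordinates of the camera as it stood for that picture, good to about 4 mm: the middle of the surface that is visible of it).
The state is a dict: "clock": time; "qpos": joint angles; "qvel": joint speeds; "joint_torque": joint torques, N m; "tool_pos": TCP position; "orientation": TCP orientation; "contact_force": force on the tool from outside, world axes, zero at the start; "torque": the same for the moment, N m; "gripper_width": opening from 0.0 (shut) to 1.0 (fully open); "finger_force": force on a finger pad.
Only numpy, scipy, OpenCV 4.12 (cv2) and the standard library are available. Lean on these libraries where they do the work, as an engineer would, in place of code of your own. Each camera call takes 0.05 s, during which the arm holds its last target. There are 200 camera calls.

## Working session

There is one attempt and no reset: what is moved stays moved. The work goes in short steps, Python scripts to look and compute and a tool call to move; the robot and the scene stay as the last step left them, time stands still between calls to the robot, and variables do not carry over. Pictures are saved under pics/ and viewed, at most 10 in all, crops included, and the job is handed in when it is done.

Besides the shell and the picture viewer there is one more tool, called after "Request:" as a command line: name --argument value ..., lists and objects as JSON in quotes. move_arm: Moves the arm, as the interface text tells. Its arguments: {"type":"object","properties":{"deltas":{"type":"string"}},"required":["deltas"]}

```bash
ls; mkdir -p pics; cat > h.py <<'E'
import numpy as np, cv2
from station import r
def world(cam,p):
    c=r.get_calibration(cam); return np.array(c["R"]).T@(np.array(p)-np.array(c["t"]))
def pix(cam,X):
    c=r.get_calibration(cam); p=np.array(c["R"])@np.array(X)+np.array(c["t"])
    a=p[:2]/p[2]; a=a*(1+c["k1"]*(a@a)); return a*[c["fx"],c["fy"]]+[c["cx"],c["cy"]]
def cloud(cam,d):
    c=r.get_calibration(cam); v,u=np.mgrid[:384,:512]
    K=np.array([[c["fx"],0,c["cx"]],[0,c["fy"],c["cy"]],[0,0,1.]])
    n=cv2.undistortPoints(np.stack([u,v],-1).reshape(-1,1,2).astype(float),K,np.array([c["k1"],0,0,0,0.])).reshape(384,512,2)
    P=np.dstack([n[...,0]*d,n[...,1]*d,d]); return (P-np.array(c["t"]))@np.array(c["R"])
def save(n,im): cv2.imwrite("pics/"+n,im[...,::-1])
E
python3 - <<'E'
from h import *
np.set_printoptions(precision=4,suppress=True)
for cam in("side","top"):
    im,d=r.read_camera(cam); save(cam+"0.png",im); np.savez(cam+"0",im=im,d=d)
    for n in("vial","canister","eyepiece","pedestal_top","knob_center","guide"):
        for q in r.search_frame(cam,n)[:4]:
            w=world(cam,q["point"]); print(cam,n,round(q["conf"],2),w,pix(cam,w).round())
s=r.read_state(); print(s, r.hold_point_z)
E
```

```text
pics
side vial 0.8 [ 0.4012 -0.2774  0.0321] [280. 260.]
side vial 0.72 [ 0.3283 -0.3113  0.0309] [260. 276.]
side vial 0.64 [ 0.3266 -0.2431  0.0313] [241. 262.]
side canister 0.66 [ 0.4017 -0.376   0.0393] [310. 277.]
side eyepiece 0.62 [ 0.4261 -0.1742  0.0327] [263. 239.]
side eyepiece 0.57 [0.5467 0.0934 0.096 ] [246. 174.]
side pedestal_top 0.66 [0.5414 0.107  0.0519] [242. 188.]
side pedestal_top 0.41 [ 0.4245 -0.1733  0.0303] [262. 239.]
side guide 0.64 [0.5446 0.0863 0.0348] [247. 195.]
top vial 0.67 [ 0.3293 -0.2934  0.0489] [346. 260.]
top vial 0.6 [ 0.3329 -0.2316  0.0502] [322. 259.]
top canister 0.54 [0.5442 0.1365 0.0433] [180. 183.]
top canister 0.51 [ 0.4137 -0.3602  0.0565] [370. 227.]
top eyepiece 0.6 [ 0.4283 -0.1629  0.0411] [294. 223.]
top pedestal_top 0.64 [0.5427 0.143  0.0441] [178. 184.]
top pedestal_top 0.38 [ 0.4138 -0.3593  0.0591] [370. 227.]
top knob_center 0.6 [0.5453 0.105  0.1075] [188. 179.]
top guide 0.85 [0.558  0.0896 0.034 ] [198. 178.]
{'clock': 0.7, 'qpos': array([ 1.1161,  0.4686, -0.0486,  1.5325,  0.0241,  1.141 , -0.0823]), 'qvel': array([0.0002, 0.001 , 0.0009, 0.0005, 0.0005, 0.0001, 0.0005]), 'joint_torque': array([ -0.0002, -50.7681,  -0.0806, -23.641 ,  -0.0612,   0.0312,
         0.    ]), 'tool_pos': array([ 0.2789, -0.6147,  0.2226]), 'orientation': array([ 3.1415, -0.    ,  0.4258]), 'contact_force': array([ 0.2522,  0.4644, -0.0529]), 'torque': array([-0.0329,  0.0265,  0.0209]), 'finger_force': 0.0, 'gripper_width': 0.9992563893962153} 0.0187
```

```bash
python3 - <<'E'
from h import *
a=np.load("side0.npz")["im"];b=np.load("top0.npz")["im"]
f=lambda im,x,y,w,h,s:cv2.resize(im[y:y+h,x:x+w],None,fx=s,fy=s,interpolation=cv2.INTER_CUBIC)
save("a.png",f(a,190,140,200,150,4)); save("b.png",f(b,130,110,280,200,2.8))
E
```

```text
(no output)
```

View pics/a.png

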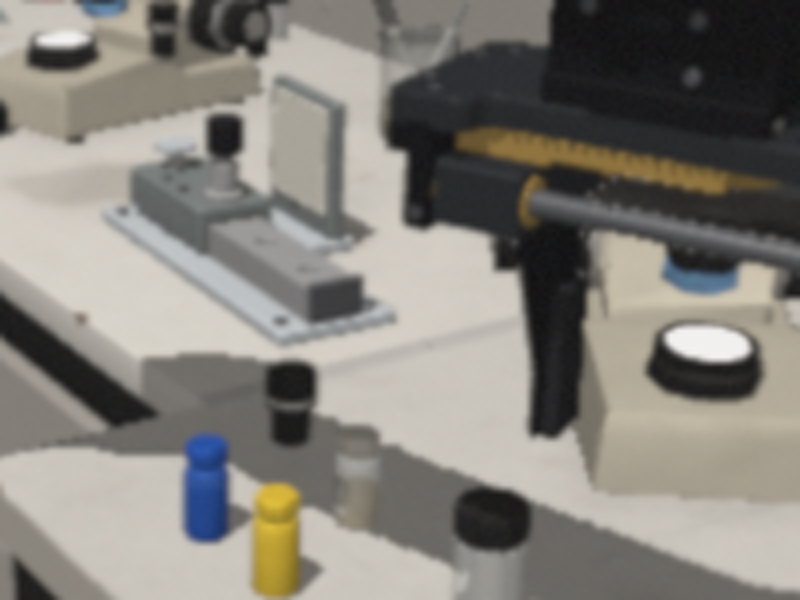

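View pics/b.png

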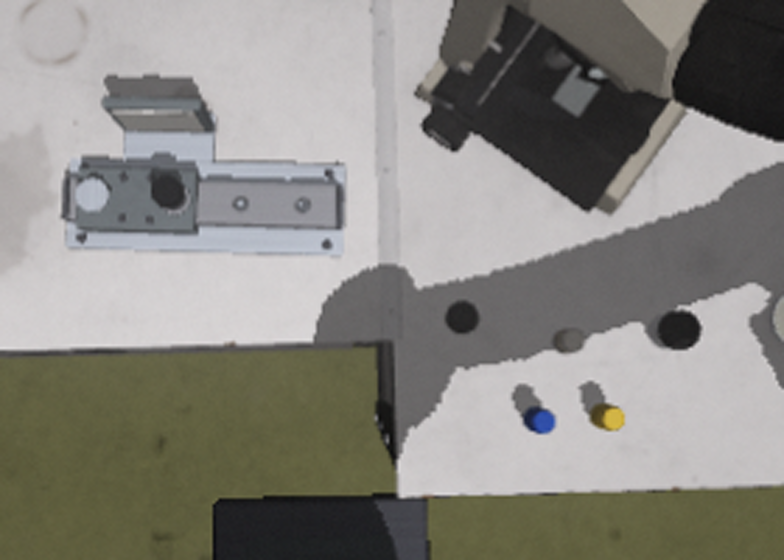

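The clear vial with the white/grey cap is at side (279,259) and top (333,231). The look-alikes are blue at side (241,262) / top (322,259) and yellow at side (260,276) / top (346,260). The black eyepiece is at side (263,239) and the canister at side (310,277). I choose the clear vial, which the crop confirms. Next I measure precisely from depth.

```bash
python3 - <<'E'
from h import *
np.set_printoptions(precision=4,suppress=True)
def rep(cam,P,name,c,rad,z0,z1):
    m=(np.hypot(P[...,0]-c[0],P[...,1]-c[1])<rad)&(P[...,2]>z0)&(P[...,2]<z1)
    q=P[m]
    if len(q)<4: print(cam,name,len(q));return
    e=cv2.minEnclosingCircle(q[:,:2].astype(np.float32))
    print(cam,name,len(q),"mean",q.mean(0),"med z",np.median(q[:,2]),"circ",np.array(e[0]),round(e[1],4), "mid",(q.min(0)+q.max(0))/2,"ext",np.ptp(q,0))
for cam in("top","side"):
    z=np.load(cam+"0.npz"); P=cloud(cam,z["d"])
    print(cam,"t",-np.array(r.get_calibration(cam)["R"]).T@r.get_calibration(cam)["t"])
    rep(cam,P,"vial all",(.405,-.268),.03,.012,.08)
    rep(cam,P,"vial top",(.405,-.268),.03,.048,.07)
    rep(cam,P,"can top",(.412,-.365),.035,.05,.07)
    rep(cam,P,"eye top",(.428,-.168),.03,.038,.06)
    rep(cam,P,"knob top",(.545,.1),.04,.098,.125)
    rep(cam,P,"ped top",(.545,.175),.035,.06,.075)
    rep(cam,P,"table",(.42,-.05),.02,-.03,.03)
    rep(cam,P,"bar top",(.545,.0),.12,.029,.039)
    m=(abs(P[...,2]-.034)<.004)&(abs(P[...,0]-.545)<.06)&(P[...,1]<.06)&(P[...,1]>-.1)
    print("bar rect",cv2.minAreaRect(P[m][:,:2].astype(np.float32)))
    m=(abs(P[...,2]-.048)<.004)&(abs(P[...,0]-.545)<.06)&(P[...,1]<.25)&(P[...,1]>0)
    print("saddle rect",cv2.minAreaRect(P[m][:,:2].astype(np.float32)))
# top-camera: holes by pixel
P=cloud("top",np.load("top0.npz")["d"])
for u,v in((240,203),(303,203)):print("hole",P[int(110+v/2.8)-2,int(130+u/2.8)+0],P[int(110+v/2.8),int(130+u/2.8)])
E
```

```text
top t [ 0.3852 -0.059   1.1063]
top vial all 79 mean [ 0.4055 -0.264   0.0438] med z 0.04954038554584038 circ [ 0.4056 -0.2658] 0.0113 mid [ 0.4056 -0.2659  0.0345] ext [0.0218 0.0212 0.043 ]
top vial top 47 mean [ 0.4063 -0.2668  0.0517] med z 0.05157962781328975 circ [ 0.4064 -0.2669] 0.0102 mid [ 0.4065 -0.2674  0.0521] ext [0.0185 0.0181 0.0079]
top can top 157 mean [ 0.4118 -0.3666  0.0548] med z 0.054880612695559265 circ [ 0.4122 -0.3669] 0.0192 mid [ 0.4113 -0.3658  0.0548] ext [0.0341 0.0359 0.0092]
top eye top 102 mean [ 0.4305 -0.166   0.042 ] med z 0.04178622361345377 circ [ 0.4307 -0.1659] 0.0149 mid [ 0.4307 -0.1659  0.0432] ext [0.0291 0.027  0.0097]
top knob top 95 mean [0.5493 0.1022 0.1051] med z 0.10514237999155103 circ [0.5496 0.1027] 0.014 mid [0.5502 0.1023 0.1039] ext [0.0263 0.0263 0.0117]
top ped top 114 mean [0.5541 0.1786 0.0657] med z 0.0656923888446872 circ [0.5543 0.1786] 0.0162 mid [0.5546 0.1786 0.0655] ext [0.0303 0.03   0.0082]
top table 128 mean [ 0.4239 -0.0504 -0.0015] med z -0.001470121061086951 circ [ 0.4201 -0.0499] 0.02 mid [ 0.4248 -0.0493 -0.
[... 1366 characters left out ...]
.1782 0.0661] ext [0.0312 0.0388 0.007 ]
side table 128 mean [ 0.4175 -0.0498 -0.0057] med z -0.0006728414064045634 circ [ 0.4196 -0.0501] 0.0198 mid [ 0.4238 -0.0504 -0.0129] ext [0.0292 0.0371 0.0309]
side bar top 414 mean [0.5455 0.0228 0.0343] med z 0.03470227501298556 circ [0.5517 0.0314] 0.0911 mid [0.5715 0.0294 0.0339] ext [0.1118 0.1747 0.0098]
bar rect ((0.5433101058006287, 0.0009067393839359283), (0.11696675419807434, 0.04463166743516922), 86.22032165527344)
saddle rect ((0.5501165986061096, 0.14035697281360626), (0.11706816405057907, 0.06079715117812157), 87.58497619628906)
hole [0.5533 0.0449 0.0203] [0.5495 0.0461 0.009 ]
hole [ 0.5494 -0.0182  0.0335] [ 0.5478 -0.0171  0.0074]
```

```bash
cat >> h.py <<'E'
def go(X,yaw=None,n=1):
    s=r.read_state(); o=s["orientation"]; ps=o[2]; d=np.array(X)-s["tool_pos"]; c,q=np.cos(ps),np.sin(ps)
    print("at",s["tool_pos"].round(4),o.round(4),"t",s["clock"])
    print("pos units xyz",(np.array([d[0]*c+d[1]*q,d[0]*q-d[1]*c,-d[2]])/.05).round(3),"turn z",None if yaw is None else round(np.degrees(-(yaw-ps))/8,3))
E
python3 -c "
from h import *
go([.4055,-.2675,.13])"
```

```text
at [ 0.2789 -0.6147  0.2226] [ 3.1415 -0.      0.4258] t 0.7
pos units xyz [ 5.175 -5.278  1.852] turn z None
```

Request:
move_arm --deltas "0.4 -0.4 0 0 0 0 60;0.6 -0.6 0.1 0 0 0 50;0.6 -0.6 0.2 0 0 0 50;0.6 -0.6 0.25 0 0 0 50;0.6 -0.6 0.25 0 0 0 50;0.6 -0.6 0.25 0 0 0 50;0.6 -0.6 0.25 0 0 0 50;0.6 -0.6 0.25 0 0 0 50;0.4 -0.45 0.2 0 0 0 50;0.175 -0.228 0.1 0 0 0 50"

```text
clock: 1.7
tool_pos: [0.4063, -0.264, 0.1295]
orientation: [-3.14, -0.0, 0.431]
contact_force: [-0.3, -0.7, 0.2]
gripper_width: 0.578
finger_force: 0.0
```

```bash
python3 -c "
from h import *
go([.4055,-.2675,.012])
im,d=r.read_camera('side'); save('c.png',cv2.resize(im[170:320,190:390],None,fx=4,fy=4))
print(cv2.__version__, r.read_state()['gripper_width'])"
```

```text
at [ 0.4063 -0.264   0.1295] [-3.1401e+00 -3.0000e-04  4.3060e-01] t 1.7
pos units xyz [-0.044  0.057  2.35 ] turn z None
4.12.0 0.5738969506394744
```

View pics/c.png

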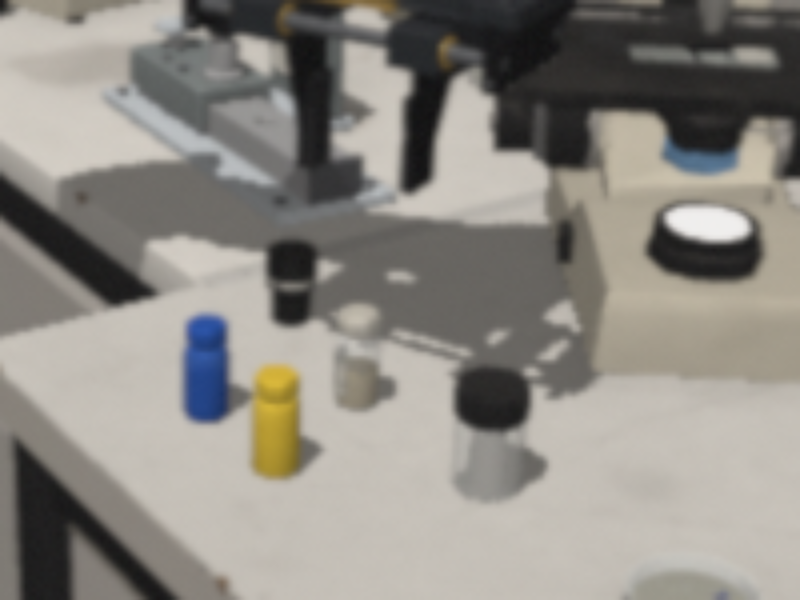

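The crop shows the fingers (about (268,205) and (294,205)) straddling the clear white-capped vial at side (280,259). Now I descend.

Request:
move_arm --deltas "0 0 0 0 0 0 50;0 0 0.3 0 0 0 50;0 0 0.4 0 0 0 50;0 0 0.4 0 0 0 50"

```text
clock: 2.15
tool_pos: [0.4056, -0.2699, 0.0753]
orientation: [3.139, -0.001, 0.423]
contact_force: [0.2, 0.6, 0.0]
gripper_width: 0.575
finger_force: 0.0
```

```bash
python3 -c "
from h import *
go([.405,-.2675,.012])"
```

```text
at [ 0.4056 -0.2699  0.0753] [ 3.1388e+00 -8.0000e-04  4.2290e-01] t 2.15
pos units xyz [ 0.008 -0.05   1.266] turn z None
```

Request:
move_arm --deltas "0 0 0.35 0 0 0 50;0 0 0.35 0 0 0 50;0 0 0.35 0 0 0 50;0 0 0.2 0 0 0 50;0 0 0 0 0 0 50;0 0 0 0 0 0 50;0 0 0 0 0 0 30;0 0 0 0 0 0 18;0 0 0 0 0 0 10;0 0 0 0 0 0 10"

```text
clock: 3.15
tool_pos: [0.4057, -0.2676, 0.0129]
orientation: [3.141, -0.0, 0.426]
contact_force: [0.1, -0.2, -0.1]
gripper_width: 0.3
finger_force: 0.1
```

Request:
move_arm --deltas "0 0 0 0 0 0 10;0 0 0 0 0 0 10;0 0 0 0 0 0 10;0 0 0 0 0 0 10"

```text
clock: 3.55
tool_pos: [0.4057, -0.2676, 0.0128]
orientation: [3.141, -0.0, 0.426]
contact_force: [-0.7, 0.8, 5.2]
gripper_width: 0.268
finger_force: 30.0
```

Request:
move_arm --deltas "0 0 -0.2 0 0 0 10;0 0 -0.4 0 0 0 10;0 0 -0.6 0 0 0 10;0 0 -0.6 0 0 0 10;0 0 -0.6 0 0 0 10;0 0 -0.4 0 0 0 10;0 0 -0.2 0 0 0 10;0 0 0 0 0 0 10"

```text
clock: 4.35
tool_pos: [0.4061, -0.2679, 0.1638]
orientation: [3.139, -0.002, 0.426]
contact_force: [0.1, 0.6, -1.8]
gripper_width: 0.271
finger_force: 30.0
```

Request:
move_arm --deltas "0.1 -0.15 0 0 0 0 10;0.2 -0.3 0 0 0 0 10;0.3 -0.46 0 0 0 0 10;0.3 -0.46 0 0 0 0 10;0.3 -0.46 0 0 0 0 10;0.3 -0.46 0 0 0 0 10;0.3 -0.46 0 0 0 0 10;0.3 -0.46 0 0 0 0 10;0.2 -0.3 0 0 0 0 10;0.1 -0.15 0 0 0 0 10"

```text
clock: 5.35
tool_pos: [0.4382, -0.0488, 0.1612]
orientation: [-3.139, 0.002, 0.429]
contact_force: [-0.0, -0.0, -0.8]
gripper_width: 0.267
finger_force: 30.0
```

```bash
python3 -c "
from h import *
go([.5525,.1783,.16],1.511); print(r.read_state()['gripper_width'],r.read_state()['contact_force'])"
```

```text
at [ 0.4382 -0.0488  0.1612] [-3.1395e+00  2.2000e-03  4.2940e-01] t 5.35
pos units xyz [ 3.969 -3.178  0.025] turn z -7.746
0.2666503671366127 [-0.03998346 -0.03695834 -0.83626874]
```

Request:
move_arm --deltas "0 0 0 0 0 -0.4 10;0 0 0 0 0 -0.9 10;0 0 0 0 0 -1 10;0 0 0 0 0 -1 10;0 0 0 0 0 -1 10;0 0 0 0 0 -1 10;0 0 0 0 0 -1 10;0 0 0 0 0 -0.9 10;0 0 0 0 0 -0.55 10;0 0 0 0 0 0 10"

```text
clock: 6.35
tool_pos: [0.4384, -0.0516, 0.1616]
orientation: [-3.139, -0.0, 1.507]
contact_force: [0.5, -0.3, -0.2]
gripper_width: 0.268
finger_force: 30.0
```

```bash
python3 -c "
from h import *
go([.5525,.1783,.16],1.511)"
```

```text
at [ 0.4384 -0.0516  0.1616] [-3.1395e+00 -2.0000e-04  1.5069e+00] t 6.35
pos units xyz [4.734 1.985 0.032] turn z -0.029
```

Request:
move_arm --deltas "0.2 0.1 0 0 0 -0.03 10;0.4 0.2 0 0 0 0 10;0.6 0.25 0 0 0 0 10;0.7 0.28 0 0 0 0 10;0.7 0.28 0 0 0 0 10;0.7 0.28 0 0 0 0 10;0.6 0.25 0 0 0 0 10;0.5 0.2 0 0 0 0 10;0.25 0.1 0 0 0 0 10;0.1 0.05 0 0 0 0 10"

```text
clock: 7.35
tool_pos: [0.5524, 0.1818, 0.1621]
orientation: [-3.141, -0.0, 1.514]
contact_force: [-0.3, -0.8, 0.1]
gripper_width: 0.264
finger_force: 30.0
```

Request:
move_arm --deltas "0 0 0 0 0 0 10;0 0 0 0 0 0 10;0 0 0 0 0 0 10"

```text
clock: 7.65
tool_pos: [0.5523, 0.1783, 0.1625]
orientation: [-3.142, 0.001, 1.51]
contact_force: [-0.4, -0.3, 0.5]
gripper_width: 0.264
finger_force: 30.0
```

```bash
python3 - <<'E'
from h import *
go([.5525,.1783,.0798],1.511)
for cam in("side","top"):
    im,d=r.read_camera(cam); save(cam+"1.png",im); np.savez(cam+"1",im=im,d=d)
a=np.load("side1.npz")["im"];b=np.load("top1.npz")["im"]
f=lambda im,x,y,w,h,s:cv2.resize(im[y:y+h,x:x+w],None,fx=s,fy=s,interpolation=cv2.INTER_CUBIC)
save("d.png",f(a,190,110,100,100,6))
P=cloud("side",np.load("side1.npz")["d"])
m=(np.hypot(P[...,0]-.5525,P[...,1]-.1783)<.06)&(P[...,2]>.125)&(P[...,2]<.155)
print(m.sum())
E
```

```text
at [0.5523 0.1783 0.1625] [-3.1415e+00  1.2000e-03  1.5100e+00] t 7.65
pos units xyz [-0.     0.004  1.654] turn z -0.007
9
```

View pics/d.png

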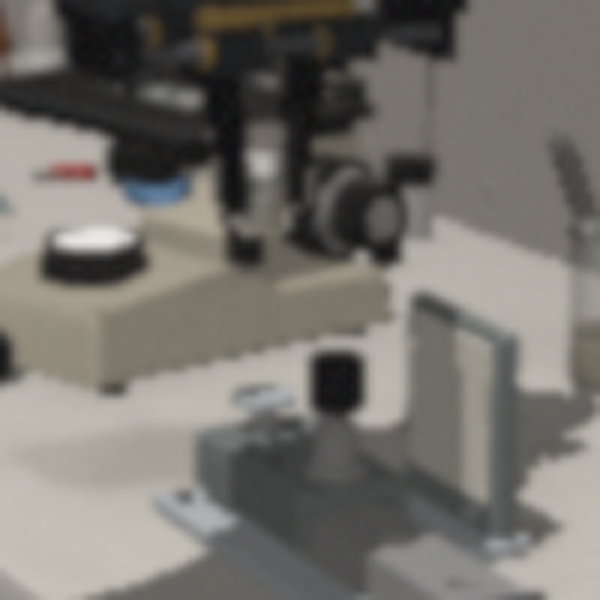

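```bash
python3 - <<'E'
from h import *
np.set_printoptions(precision=4,suppress=True)
t=np.array([.5523,.1783,0])
cr=lambda X:(pix("side",X)-[190,110])*6
print("cap top pred",cr(t+[0,0,.2037]),"base",cr(t+[0,0,.1497]),"ped",cr([.5525,.1783,.067]), "d/dy 10mm",cr(t+[0,.01,.2])-cr(t+[0,0,.2]),"d/dx",cr(t+[.01,0,.2])-cr(t+[0,0,.2]))
z=np.load("side1.npz"); P=cloud("side",z["d"])
for v in range(132,152,2): print(v,[tuple((P[v,u]*1000).round().astype(int)) for u in range(230,239,2)], z["im"][v,228:240].sum(-1))
print([tuple((P[v,233]*1000).round().astype(int)) for v in range(173,179)])
E
```

```text
cap top pred [257.2223 121.9838] base [257.4145 231.3403] ped [258.1056 393.3178] d/dy 10mm [-10.3379  -3.793 ] d/dx [17.9376 -2.1013]
132 [(np.int64(537), np.int64(169), np.int64(202)), (np.int64(543), np.int64(167), np.int64(202)), (np.int64(551), np.int64(169), np.int64(201)), (np.int64(559), np.int64(172), np.int64(199)), (np.int64(566), np.int64(173), np.int64(198))] [ 54  71 133 235 305 321 315 307 282 211 124  84]
134 [(np.int64(538), np.int64(169), np.int64(196)), (np.int64(544), np.int64(169), np.int64(195)), (np.int64(550), np.int64(168), np.int64(195)), (np.int64(558), np.int64(171), np.int64(194)), (np.int64(564), np.int64(169), np.int64(194))] [ 52  66 152 273 342 354 346 321 273 186 110  84]
136 [(np.int64(539), np.int64(172), np.int64(190)), (np.int64(545), np.int64(171), np.int64(189)), (np.int64(549), np.int64(166), np.int64(190)), (np.int64(557), np.int64(168), np.int64(188)), (np.int64(564), np.int64(169), np.int64(188))] [ 59  76 206 373 484 516 496 428 322 207 118  85]
138 [(np.int64(537), np.int64(169), np.int64(185)), (np.int64(545), np.int64(171), np.int64(183
[... 1503 characters left out ...]
.int64(558), np.int64(170), np.int64(152)), (np.int64(713), np.int64(421), np.int64(79))] [229 253 322 340 329 324 325 319 305 267 189 116]
150 [(np.int64(658), np.int64(381), np.int64(87)), (np.int64(664), np.int64(377), np.int64(87)), (np.int64(705), np.int64(435), np.int64(69)), (np.int64(710), np.int64(430), np.int64(70)), (np.int64(716), np.int64(425), np.int64(70))] [170 110 126 131 132 188 262 292 278 233 183 127]
[(np.int64(673), np.int64(388), np.int64(1)), (np.int64(559), np.int64(190), np.int64(68)), (np.int64(555), np.int64(183), np.int64(67)), (np.int64(550), np.int64(175), np.int64(67)), (np.int64(545), np.int64(165), np.int64(67)), (np.int64(544), np.int64(164), np.int64(65))]
```

Request:
move_arm --deltas "0 0 0.15 0 0 0 10;0 0 0.3 0 0 0 10;0 0 0.35 0 0 0 10;0 0 0.3 0 0 0 10;0 0 0.2 0 0 0 10;0 0 0.15 0 0 0 10;0 0 0.1 0 0 0 10;0 0 0.05 0 0 0 10;0 0 0 0 0 0 10;0 0 0 0 0 0 10"

```text
clock: 8.75
tool_pos: [0.5529, 0.1801, 0.083]
orientation: [3.141, -0.0, 1.512]
contact_force: [-0.4, 1.3, -0.4]
gripper_width: 0.265
finger_force: 30.0
```

Request:
move_arm --deltas "-0.02 0 0.03 0 0 0 10;0 0 0.02 0 0 0 10;0 0 0 0 0 0 10"

```text
clock: 9.05
tool_pos: [0.5524, 0.1788, 0.0801]
orientation: [3.141, 0.0, 1.512]
contact_force: [-0.2, 0.3, -0.6]
gripper_width: 0.269
finger_force: 30.0
```

Request:
move_arm --deltas "0 0 0.01 0 0 0 10;0 0 0.01 0 0 0 10;0 0 0 0 0 0 10;0 0 0 0 0 0 10"

```text
clock: 9.45
tool_pos: [0.5525, 0.179, 0.0798]
orientation: [3.141, 0.0, 1.512]
contact_force: [-1.8, -0.0, 4.9]
gripper_width: 0.267
finger_force: 30.0
```

Request:
move_arm --deltas "0 0 -0.01 0 0 0 10;0 0 0 0 0 0 24;0 0 0 0 0 0 26;0 0 0 0 0 0 29;0 0 0 0 0 0 33;0 0 0 0 0 0 40;0 0 0 0 0 0 48;0 0 0 0 0 0 48;0 0 0 0 0 0 48"

```text
clock: 10.35
tool_pos: [0.5524, 0.1789, 0.0795]
orientation: [3.142, 0.0, 1.512]
contact_force: [-0.3, 0.9, 0.3]
gripper_width: 0.541
finger_force: 0.0
```

Request:
move_arm --deltas "0 0 -0.1 0 0 0 48;0 0 -0.2 0 0 0 48;0 0 -0.3 0 0 0 48;0 0 -0.4 0 0 0 48;0 0 -0.4 0 0 0 48;0 0 -0.3 0 0 0 48;0 0 -0.2 0 0 0 48;0 0 0 0 0 0 48"

```text
clock: 11.15
tool_pos: [0.5533, 0.1793, 0.1764]
orientation: [3.138, -0.001, 1.512]
contact_force: [-0.2, -0.3, -0.0]
gripper_width: 0.548
finger_force: 0.0
```

```bash
python3 - <<'E'
from h import *
np.set_printoptions(precision=4,suppress=True)
im,d=r.read_camera("side"); save("e.png",cv2.resize(im[110:210,190:290],None,fx=6,fy=6))
P=cloud("side",d)
m=(np.hypot(P[...,0]-.5525,P[...,1]-.1783)<.03)&(P[...,2]>.072)&(P[...,2]<.13); q=P[m]
print(m.sum(),q.mean(0),(q.min(0)+q.max(0))/2,np.ptp(q,0),q[:,2].max())
for lo,hi in((.072,.09),(.105,.13)):
  a=q[(q[:,2]>lo)&(q[:,2]<hi)]; print(len(a),a.mean(0))
go([.549,.1025,.150],1.511)
E
```

```text
144 [0.5491 0.1724 0.0977] [0.5528 0.1748 0.0975] [0.0294 0.0221 0.0507] 0.12288039758756278
49 [0.5488 0.1722 0.081 ]
50 [0.5495 0.173  0.1148]
at [0.5527 0.1789 0.1752] [ 3.1404 -0.0002  1.5119] t 11.2
pos units xyz [-1.53   0.017  0.503] turn z 0.007
```

View pics/e.png

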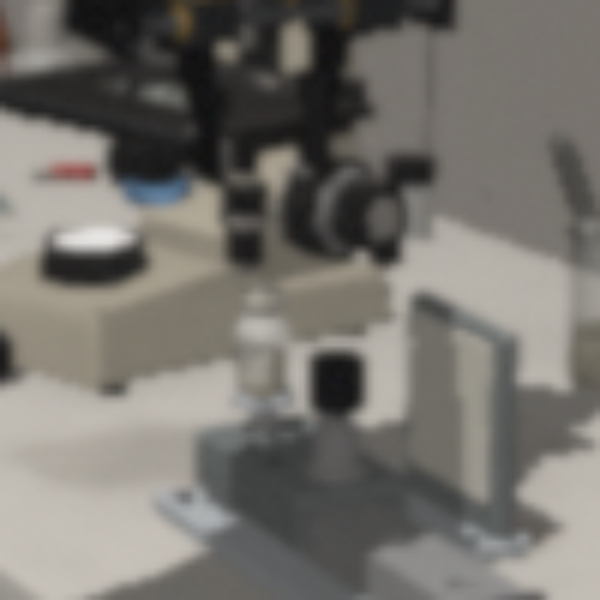

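The vial stands upright, centred on the pedestal at crop (263,350). Next is the knob.

Request:
move_arm --deltas "-0.15 0 0 0 0 0 50;-0.3 0 0 0 0 0 50;-0.4 0 0 0 0 0 50;-0.35 0 0 0 0 0 50;-0.22 0 0 0 0 0 50;-0.1 0.017 0.1 0 0 0 50;0 0 0.2 0 0 0 50;0 0 0.2 0 0 0 50;0 0 0 0 0 0 50;0 0 0 0 0 0 50"

```text
clock: 12.2
tool_pos: [0.5484, 0.1039, 0.1489]
orientation: [-3.14, -0.0, 1.514]
contact_force: [1.0, 0.4, 0.6]
gripper_width: 0.573
finger_force: 0.0
```

```bash
python3 - <<'E'
from h import *
go([.5485,.1025,.075],1.511)
E
```

```text
at [0.5484 0.1039 0.1489] [-3.1405e+00 -2.0000e-04  1.5136e+00] t 12.2
pos units xyz [-0.027  0.003  1.479] turn z 0.019
```

Request:
move_arm --deltas "-0.02 0 0.2 0 0 0 50;0 0 0.3 0 0 0 50;0 0 0.3 0 0 0 50;0 0 0.3 0 0 0 50;0 0 0.2 0 0 0 50;0 0 0.18 0 0 0 50;0 0 0 0 0 0 50;0 0 0 0 0 0 50"

```text
clock: 13.0
tool_pos: [0.549, 0.1022, 0.0756]
orientation: [3.141, -0.0, 1.512]
contact_force: [0.9, 0.1, 1.0]
gripper_width: 0.576
finger_force: 0.0
```

Request:
move_arm --deltas "0 0 0 0 0 0 40;0 0 0 0 0 0 30;0 0 0 0 0 0 10;0 0 0 0 0 0 10;0 0 0 0 0 0 10;0 0 0 0 0 0 10;0 0 0 0 0 0 10;0 0 0 0 0 0 10"

```text
clock: 13.8
tool_pos: [0.5492, 0.102, 0.0757]
orientation: [3.141, -0.0, 1.512]
contact_force: [2.1, -0.8, 0.3]
gripper_width: 0.307
finger_force: 30.0
```

Request:
move_arm --deltas "0 0 -0.05 0 0 0 10;0 0 -0.06 0 0 0 10;0 0 -0.06 0 0 0 10;0 0 -0.05 0 0 0 10;0 0 0 0 0 0 10;0 0 0 0 0 0 10;0 0 0 0 0 0 10"

```text
clock: 14.5
tool_pos: [0.5491, 0.102, 0.0865]
orientation: [3.141, -0.0, 1.512]
contact_force: [5.4, 0.7, -4.8]
gripper_width: 0.311
finger_force: 30.0
```

```bash
python3 - <<'E'
from h import *
print(r.read_state()["contact_force"])
a=.0594
p=r.read_state()["tool_pos"]
go([p[0]-.06*.059,p[1]-.06*.998,p[2]],1.511)
E
```

```text
[ 5.42042405  0.68911472 -4.81606205]
at [0.5491 0.102  0.0865] [ 3.1409e+00 -2.0000e-04  1.5120e+00] t 14.5
pos units xyz [-1.2 -0.  -0. ] turn z 0.007
```

Request:
move_arm --deltas "-0.01 0.01 0 0 0 0 10;-0.02 0.01 0 0 0 0 10;-0.03 0 0 0 0 0 10;-0.04 0 0 0 0 0 10;-0.05 0 0 0 0 0 10;-0.06 0 0 0 0 0 10;-0.07 0 0 0 0 0 10;-0.07 0 0 0 0 0 10;-0.07 0 0 0 0 0 10;-0.07 0 0 0 0 0 10"

```text
clock: 15.5
tool_pos: [0.5478, 0.0771, 0.0864]
orientation: [-3.141, 0.0, 1.512]
contact_force: [1.2, 1.7, -5.4]
gripper_width: 0.309
finger_force: 30.0
```

Request:
move_arm --deltas "-0.07 0 0 0 0 0 10;-0.07 0 0 0 0 0 10;-0.07 0 0 0 0 0 10;-0.07 0 0 0 0 0 10;-0.06 0 0 0 0 0 10;-0.05 0 0 0 0 0 10;-0.04 0 0 0 0 0 10;-0.03 0 0 0 0 0 10;-0.02 0 0 0 0 0 10;0 0 0 0 0 0 10"

```text
clock: 16.5
tool_pos: [0.5466, 0.0533, 0.0864]
orientation: [-3.141, 0.001, 1.512]
contact_force: [-2.0, 0.5, -5.3]
gripper_width: 0.31
finger_force: 30.0
```

```bash
python3 - <<'E'
from h import *
print(r.read_state()["contact_force"])
go([.5456,.0421,.0865],1.511)
im,d=r.read_camera("side"); save("f.png",cv2.resize(im[110:210,190:290],None,fx=6,fy=6))
E
```

```text
[-1.99363488  0.50446435 -5.32177631]
at [0.5466 0.0533 0.0864] [-3.1409e+00  5.0000e-04  1.5120e+00] t 16.5
pos units xyz [-0.224 -0.006 -0.002] turn z 0.007
```

View pics/f.png

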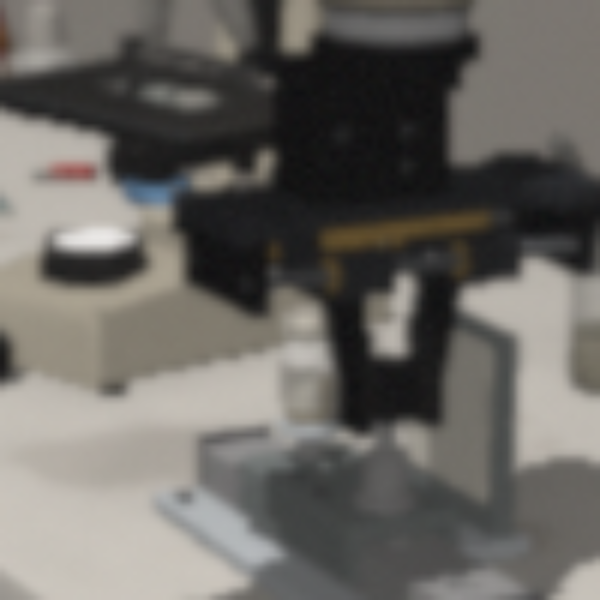

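The vial still stands on the pedestal at crop (308,365), and the knob is gripped at (390,390). The stage has travelled about 49 mm; I slide the remaining 11 mm.

Request:
move_arm --deltas "-0.02 0 0 0 0 0 10;-0.04 -0.01 0 0 0 0 10;-0.05 0 0 0 0 0 10;-0.05 0 0 0 0 0 10;-0.04 0 0 0 0 0 10;-0.02 0 0 0 0 0 10;0 0 0 0 0 0 10;0 0 0 0 0 0 10"

```text
clock: 17.35
tool_pos: [0.5459, 0.042, 0.0866]
orientation: [3.141, 0.001, 1.512]
contact_force: [-1.1, 0.1, -5.1]
gripper_width: 0.308
finger_force: 30.0
```

Request:
move_arm --deltas "0 0 0.04 0 0 0 10;0 0 0.06 0 0 0 10;0 0 0.06 0 0 0 10;0 0 0.04 0 0 0 10;0 0 0 0 0 0 10;0 0 0 0 0 0 10"

```text
clock: 17.95
tool_pos: [0.5459, 0.0424, 0.0767]
orientation: [3.141, 0.0, 1.512]
contact_force: [-2.1, -1.3, -0.8]
gripper_width: 0.307
finger_force: 30.0
```

Request:
move_arm --deltas "0 0 0.04 0 0 0 10;0 0 0.04 0 0 0 10;0 0 0.04 0 0 0 10;0 0 0 0 0 0 10;0 0 0 0 0 0 10"

```text
clock: 18.45
tool_pos: [0.546, 0.0428, 0.0708]
orientation: [3.141, -0.0, 1.512]
contact_force: [-1.4, -0.7, 3.8]
gripper_width: 0.311
finger_force: 30.0
```

Request:
move_arm --deltas "0 0 0.02 0 0 0 10;0 0 0.02 0 0 0 10;0 0 0 0 0 0 10;0 0 0 0 0 0 10;0 0 0 0 0 0 10"

```text
clock: 18.95
tool_pos: [0.5462, 0.0435, 0.0706]
orientation: [3.14, 0.0, 1.513]
contact_force: [-6.5, -0.7, 16.5]
gripper_width: 0.311
finger_force: 30.0
```

```bash
python3 - <<'E'
from h import *
np.set_printoptions(precision=4,suppress=True)
s=r.read_state(); print(s["contact_force"],s["tool_pos"],s["finger_force"])
im,d=r.read_camera("side"); save("g.png",cv2.resize(im[110:210,190:290],None,fx=6,fy=6))
P=cloud("side",d); c=(.549,.1185)
m=(np.hypot(P[...,0]-c[0],P[...,1]-c[1])<.03)&(P[...,2]>.07)&(P[...,2]<.13)&(P[...,1]>.09);q=P[m]
print(len(q),q.mean(0),(q.min(0)+q.max(0))/2,np.ptp(q,0))
E
```

```text
[-6.5427 -0.7175 16.5296] [0.5462 0.0435 0.0706] 30.00299700535834
115 [0.5436 0.1138 0.091 ] [0.5458 0.1154 0.0942] [0.0215 0.0228 0.0473]
```

View pics/g.png

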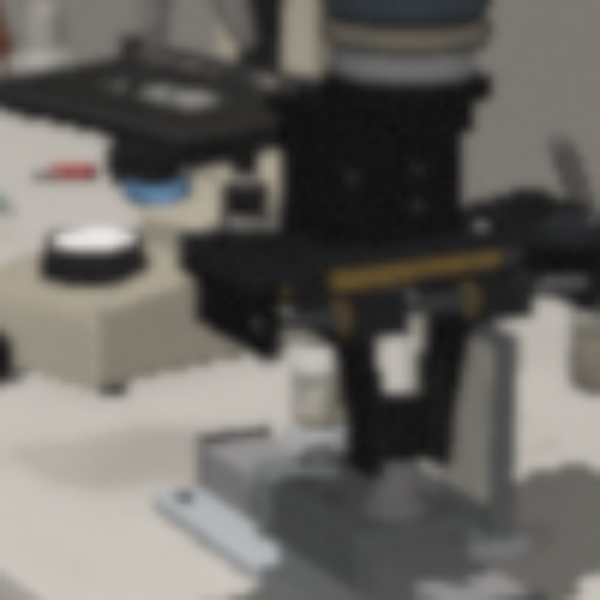

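The vial stands at crop (315,385). The knob is hard against its stop (16 N, no further travel), about 58.5 mm along, so the pin is in the next hole.

```bash
python3 -c "
from station import r
print(r.sign_off())"
```

```text
the job is handed in; nothing more can be done
None
```

I handed the job in at about 19 s: the vial stands on the pedestal, the stage moved about 58.5 mm to the next lock hole, and the gripper holds the knob hard down (about 16 N); sign-off returned no verdict.

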